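Start the extraction, then the disc sander

TASK

Start up the sanding corner of this guitar maker's bench in the proper order: first switch the power strip on at its rocker, then press the start button on the dust extractor's starter box, and last press the start button on the disc sander, each pushed fully in so that it stays on. Do it all by pressing with the fingertips: do not pick up or drag the power strip, and leave the other things on the bench where they are.

Things in the scene. Friction and masses are not known exactly. Their poses are not given: they have to be found in the camera images.
- power_strip: white power strip lying loose, 300 x 70 x 45 mm, about 0.9 kg; origin at the centre of its underside, x along its length. From the -x end: two sockets with black plugs (tops 72 mm above the bench), an empty socket, and its only switch, a black rocker with its pivot at x = +105 mm, near the +x end. It is to stay where it lies.
- rocker_on_half (a point): middle of the top of the rocker's ON half: the half next to the strip's +x end, standing up while off. The rocker is 46 mm long along the strip and 30 mm wide, its pivot across the strip; this point is 12 to 14 mm from the pivot and moves with the rocker: about 11 mm above the strip's top face when off, 7 mm when on.
- strip_rocker (a joint): tilt of that rocker, rad: 0 = off (ON half up), 0.30 = fully on (ON half down). It snaps over its middle and stays: about 3 N at this point starts it, and it stops hard at the end of its travel.
- extractor_box: the dust extractor's starter: a grey plastic box 135 x 85 x 60 mm on a steel plate, screwed to the bench; origin at the centre of its underside, x along its length. On its flat top are two black buttons 60 mm apart along x: the start button on the -x side, the stop button on the +x side.
- extractor_start_top (a point): centre of the top of the starter's START button: a plain flat-topped round cap, 24 mm across. Out (off) its top stands 11 mm above the box's top face, pressed in 4 mm. Its z axis points out of the button; moves with it.
- extractor_start (a joint): travel of that button, m: 0 = out (off), 0.007 = fully in (running). About 2 N moves it, it snaps over half-way, stops hard and stays in; going in, it makes the stop button beside it come out by as much (they are interlocked).
- extractor_stop_top (a point): centre of the top of the starter's STOP button: a wider domed mushroom head, 40 mm across. It is in while the extractor is off; pressing it once it is out throws the start button out again.
- sander: bench disc sander, fixed, 240 mm tall; origin on the bench, mid-base in x. Base 300 (x) x 340 (y) mm; disc and work table at its -y end, motor along y. On the -x side stands its switch console, a grey box whose top face leans 20 degrees to -x, centre at (-100, 62, 92) mm, with two black buttons 60 mm apart along y: start on the +y side, stop nearer the table. The motor is 100 mm behind them.
- sander_start_top (a point): centre of the top of the sander's START button, a plain flat-topped round cap, 24 mm across, the same as on the starter box: 11 mm above the console's face when out, 4 mm when in. Its z axis points out of the button along its line of travel (20 degrees from vertical); moves with it.
- sander_start (a joint): travel of that button, m: 0 = out (off), 0.007 = fully in (running). Same force, snap and interlock as on the starter box. Pressed straight down it goes in as well.
- sander_stop_top (a point): centre of the top of the sander's STOP button: a wider domed mushroom head, 40 mm across; in while the sander is off, out while it is on.
- glue_small: bystander: small yellow glue bottle, 28 mm across, 68 mm tall, standing; origin at the centre of its underside
- sanding_block: bystander: wooden sanding block with a cork sole, 110 x 60 x 36 mm; origin at the centre of its underside
- pencil: bystander: flat red carpenter's pencil, about 150 mm long, 13 mm wide, 8 mm thick, lying; origin at the centre of its underside
- mitre_box: bystander: brown wooden mitre box, 250 x 100 x 78 mm; origin at the centre of its underside
- glue_bottle: bystander: white glue bottle with a nozzle, 54 mm across, 146 mm tall, standing; origin at the centre of its underside
- tool_tub: bystander: white plastic tub, 116 mm across, 110 mm tall, with hand tools standing in it up to 210 mm; origin at the centre of its underside
- cam_clamp: bystander: wooden cam clamp lying flat, steel bar 240 mm long, two wooden jaws, 28 mm thick; origin at the centre of its underside
Not all that is in view belongs to the job. Of the things shaped like the extractor_box, the grey one is meant.

How it is judged:
By the outcome, as a careful person would: the job done as asked, in the order asked, and still so for the second after the job is handed in, with the robot touching nothing.
It also fails if it takes over 58 s, if anything falls off the work surface, if the arm or the gripper's body presses on something with over 40 N, if the wrist force passes 120 N, or if a joint passes its speed limit or range.

ROBOT

A 6-joint arm with a two-finger parallel gripper is mounted at the origin on the work surface. World frame = base frame: x ahead of the robot, y to its left, z up, the work surface at z = 0. Lengths are in m, angles in degrees, forces in N, time in s.
With the tool pointing down it reaches from about 0.4 to 0.925 m from the base axis. Payload 3.4 kg.
Tool frame: the origin (TCP) lies at the very end of the fingers, on their centre line; the grasp point (between the pads) lies 19 mm behind it (robot.tcp_to_grasp is the distance from the TCP to the grasp point, in m); z points along the fingers, y is the line along which they close (so a half turn about z gives the same grasp; the last joint's range is limited). The gripper opens to 85 mm and grips with 20 to 120 N. Pads are 22 mm wide; open, the fingers measure 114 mm over their backs; the gripper's body (76 mm by 85 mm) begins 54 mm behind the grasp point. The pads swing forward as they close: fully open they stand 13 mm farther back than shut.
Start: joints at [-71.075, 17.578, 86.31, -0, 76.112, -4.211], TCP at [0.226, -0.529, 0.209] pointing down, gripper open.
Joint ranges: [-179.03, 179.03], [-60, 130.46], [8.19, 133.38], [-81.62, 261.62], [5.75, 156.47], [-153.77, 153.77]. Speed limits (degrees/s): [147.25, 147.25, 180, 180, 180, 180].

INTERFACE

Orientations are given as [roll, pitch, yaw] about the fixed x, y, z axes, in that order (R = Rz(yaw) Ry(pitch) Rx(roll)).
In Python, from cell import robot gives the robot as it stands. The module is installed in compiled form; this text tells all that it offers.
- The arm moves only by the tool carry_out, never from a script. Its argument "commands" is a list of rows, each an object of numbers: "wx", "wy", "wz": the turn, a rotation vector about the tool's x, y, z in rad; "dx", "dy", "dz": the shift along the tool's x, y, z in mm; "claw": the closure in counts, from 0 (fully open) to 255 (shut). In form: [{"wx": .., "wy": .., "wz": .., "dx": .., "dy": .., "dz": .., "claw": ..}, ...]. A call has 1 to 12 rows; each row shifts and turns the commanded pose from where the row before left it, along the tool's axes as they then stand; what a row does not reach is not made up. A row lasts 1/10 s, in which the tool goes at most 50 mm and 8.59 degrees, less where a joint would pass 70% of its speed; a pose out of reach is approached as far as the arm can. A call is refused whole if a number of a shift passes 50 or a number of a turn 0.15, either way. A call with a gripper value outside its range is refused whole. The fingers move at their own pace and stop on an object; the grip force is fixed at half the most. Time passes only in rows, so rows that do not move let the fingers close. It gives the time, the measured TCP pose, the force, the opening and the grip force at its end, in the units of the state.
- robot.read_state(): the state, without advancing time (a new reading comes with each control period).
- robot.read_camera(name): name is "scene" or "top" or "wrist"; returns (picture, depth): 400x640x3 uint8, red, green, blue; 400x640 float32, m along the optical axis (not along the pixel's ray), 0 where there is no reading.
- robot.camera_params(name): a dict with "fx", "fy", "cx", "cy" (pixels), "k1" (the pictures are not rectified: a ray, as slopes to the right and down, at radius r is drawn at 1 + k1 r^2 times it, then the intrinsics apply), "origin" and "orientation" of the camera in the world. Camera axes: x right, y down, z forward; pixel columns grow to the right and rows downward; lengths in m; the calibration is good to about 2 mm. A picture is of the moment at which its call begins: read the wrist's pose just before it. camera_params takes no time and is no camera call; for the wrist camera it gives the pose at the moment of the call.
- robot.hand_in(): hands the job in; it is judged then, once.
Trained networks look in the newest picture that a camera, given by its name, has taken for a name from the list of things; names that differ only in an ending like _2 or _b are one class to them, and where a whole thing is asked for, a point or a joint stands for the part that bears it (a point fixed in the world has none). Each returns a list of dicts, best first, with "p" (0 to 1); they miss things now and then, are a little off and sometimes report something else, mostly with a low value. They report only what shows in the picture. A call takes as long as a camera call. They do not tell look-alikes from the thing itself.
- robot.masks_of(camera, name): "mask" (400x640 bool, what is visible of it) and "uv" ([column, row] in pixels, amid what is visible of it).
- robot.mark_of(camera, name): "uv" ([column, row] in pixels: a listed point, or the origin of a listed thing).
The state is a dict: "time": time; "joints": joint angles; "qvel": joint speeds; "joint_efforts": joint torques, N m; "eef_pos": TCP position; "tool_rot": TCP orientation; "wrist_force": force on the tool from outside, world axes, zero at the start; "moment": the same for the moment, N m; "gripper_width": opening from 0.0 (shut) to 1.0 (fully open); "gripper_force": force on a finger pad.
Only numpy, scipy, OpenCV 4.12 (cv2) and the standard library are available. Lean on these libraries where they do the work, as an engineer would, in place of code of your own. Each camera call takes 0.05 s, during which the arm holds its last target. There are 200 camera calls.

## Working session

There is one attempt and no reset: what is moved stays moved. The work goes in short steps, Python scripts to look and compute and a tool call to move; the robot and the scene stay as the last step left them, time stands still between calls to the robot, and variables do not carry over. Pictures are saved under pics/ and viewed, at most 10 in all, crops included, and the job is handed in when it is done.

Besides the shell and the picture viewer there is one more tool, called after "Call:" as name([rows], argument=value, ...), one row to a line, values as JSON. carry_out: Moves the arm, as the interface text tells. Its arguments: {"type":"object","properties":{"commands":{"type":"array"}},"required":["commands"]}

```bash
mkdir -p pics
cat > h.py <<'E'
import numpy as np, cv2
from cell import robot
from scipy.spatial.transform import Rotation as R
def rot(o):
    o=np.array(o,float)
    if o.shape==(3,3): return o
    return R.from_quat(o).as_matrix() if o.size==4 else R.from_euler('xyz',o,degrees=True).as_matrix()
def ray(P,uv):
    K=np.array([[P['fx'],0,P['cx']],[0,P['fy'],P['cy']],[0,0,1]])
    return cv2.undistortPoints(np.array([[uv]],float),K,np.array([P['k1'],0,0,0,0.]))[0,0]
def pt(P,D,uv,w=2):
    u,v=np.round(uv).astype(int); d=D[max(0,v-w):v+w+1,max(0,u-w):u+w+1]; d=np.median(d[d>0]) if (d>0).any() else np.nan
    s=ray(P,uv); return rot(P['orientation'])@(np.array([s[0],s[1],1])*d)+np.array(P['origin'])
def look(cam,names,save=None):
    P=robot.camera_params(cam); I,D=robot.read_camera(cam)
    if save: cv2.imwrite('pics/'+save,I[:,:,::-1])
    for n in names:
        for m in robot.mark_of(cam,n)[:3]:
            print(cam,n,round(m['p'],2),np.round(m['uv'],1),np.round(pt(P,D,m['uv']),4))
    return P,I,D
E
python3 - <<'E'
from h import *
s=robot.read_state();print(s)
print(robot.camera_params('scene'))
N=['rocker_on_half','extractor_start_top','extractor_stop_top','sander_start_top','sander_stop_top','power_strip']
look('scene',N,'s1.png');look('top',N,'t1.png')
E
```

```text
{'time': 0.0, 'joints': array([-7.10771259e+01,  1.76235320e+01,  8.63845388e+01,  1.19813845e-03,
        7.61114527e+01, -4.21019882e+00]), 'qvel': array([-0.05444977, -0.0560185 ,  0.03933497, -0.10773154, -0.01627057,
        0.01850721]), 'joint_efforts': array([ 5.05706575e-04, -4.57554388e+01, -2.51915538e+01, -1.99438764e-04,
        1.31225539e-02, -4.26272436e-06]), 'eef_pos': array([ 0.22564854, -0.52805488,  0.20846411]), 'tool_rot': array([-1.79880884e+02, -9.93427030e-03,  2.31327737e+01]), 'wrist_force': array([-0.76920211, -0.18264472,  0.18102051]), 'moment': array([-0.00423042, -0.01317075,  0.05790316]), 'gripper_force': 0.0, 'gripper_width': 1.0029923901680662}
{'fx': 362.985733774341, 'fy': 362.985733774341, 'cx': 317.3705489349933, 'cy': 203.30364153510544, 'k1': -0.06388778506484012, 'origin': array([0.92946212, 0.29870715, 0.85132106]), 'orientation': array([-141.92522108,    0.89291124,  125.7799265 ])}
scene rocker_on_half 0.65 [213.  200.6] [ 0.5932 -0.3231  0.0561]
scene extractor_start_top 0.47 [332.1 224.9] [0.4733 0.0026 0.0654]
scene extractor_start_to
[... 532 characters left out ...]
.92 [244.9 186.1] [ 0.4936 -0.2955  0.0425]
top rocker_on_half 0.57 [414.5 161.4] [ 0.5862 -0.3233  0.0563]
top extractor_start_top 0.52 [420.7 321.9] [ 0.154  -0.3401  0.0719]
top extractor_start_top 0.51 [295.5 200.2] [4.715e-01 4.000e-04 7.010e-02]
top extractor_stop_top 0.67 [288.2 182. ] [0.5202 0.0211 0.0739]
top extractor_stop_top 0.53 [418.4 304.5] [ 0.1996 -0.3336  0.072 ]
top extractor_stop_top 0.52 [267.5 100.4] [0.7436 0.0834 0.0731]
top sander_start_top 0.59 [199.8 191.7] [0.4865 0.2522 0.1029]
top sander_stop_top 0.56 [197.9 167.9] [0.5492 0.2587 0.1066]
top sander_stop_top 0.45 [466.6 162.8] [ 0.5885 -0.4726  0.0359]
top power_strip 0.85 [413.9 202.3] [ 0.4742 -0.3243  0.0467]
```

View pics/s1.png

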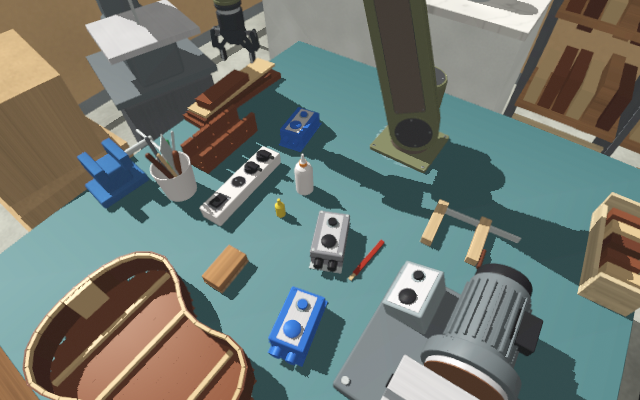

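View pics/t1.png

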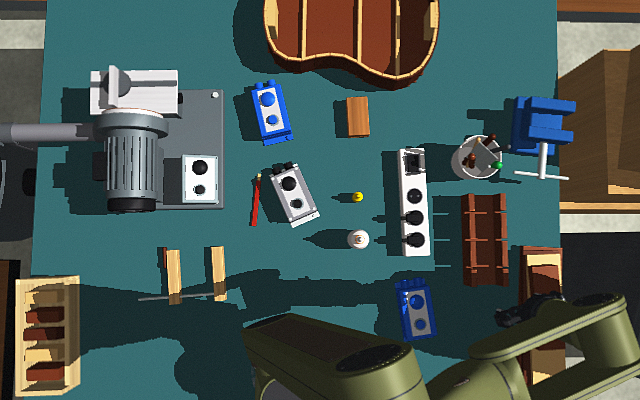

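The two pictures show the following:
- The grey starter box is at top (295,190). Its START cap is at (295,201) and its mushroom STOP at (289,183). The blue boxes are decoys.
- The strip's rocker is at (414,160), at the far (+X) end.
- The sander console's START is at (200,190).

Next I'll move over the strip with the fingers shut.

Call:
carry_out([
  {"dx":35,"dy":-7.5,"dz":-4,"claw":255},
  {"dx":35,"dy":-7.5,"dz":-4,"claw":255},
  {"dx":35,"dy":-7.5,"dz":-4,"claw":255},
  {"dx":35,"dy":-7.5,"dz":-4,"claw":255},
  {"dx":35,"dy":-7.5,"dz":-4,"claw":255},
  {"dx":35,"dy":-7.5,"dz":-4,"claw":255},
  {"dx":35,"dy":-7.5,"dz":-4,"claw":255},
  {"dx":35,"dy":-7.5,"dz":-4,"claw":255},
  {"dx":35,"dy":-7.5,"dz":-4,"claw":255},
  {"wz":0.134,"claw":255},
  {"wz":0.134,"claw":255},
  {"wz":0.134,"claw":255},
])

```text
invalid input
```

Run:
```python
from h import *
s=robot.read_state();print(s['time'],s['eef_pos'],s['tool_rot'],s['gripper_width'],s['wrist_force'])
P,I,D=look('wrist',['rocker_on_half','power_strip'],'w1.png')
print(P['origin'],P['orientation'])
m=robot.masks_of('wrist','power_strip')[0]['mask']
v,u=np.nonzero(m); i=np.random.default_rng(0).choice(len(u),3000)
Q=np.array([pt(P,D,(u[k],v[k]),0) for k in i]); Q=Q[(abs(Q[:,2]-.045)<.005)]
r=cv2.minAreaRect(Q[:,:2].astype(np.float32)*1000);print(r, np.median(Q[:,2]))
print(np.round(cv2.boxPoints(r)))
```

```text
0.7 [ 0.22592572 -0.52880041  0.20944924] [1.79993073e+02 5.46231270e-04 2.31376556e+01] 1.003280071132763 [ 0.59117301 -0.44200831  0.11195383]
[ 0.29562692 -0.49742516  0.37318252] [ 1.62550305e+02  7.73732124e-03 -6.68641908e+01]
((0.0, 0.0), (0.0, 0.0), 0.0) nan
[[0. 0.]
 [0. 0.]
 [0. 0.]
 [0. 0.]]
  return _methods._mean(a, axis=axis, dtype=dtype,
  ret = ret.dtype.type(ret / rcount)
```

View pics/w1.png

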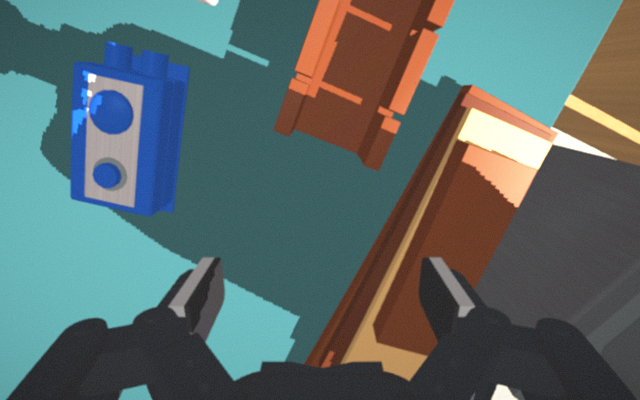

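The arm didn't move: the picture still shows the blue decoy and the mitre box. The rows probably need every key, so I'll send them complete.

Call:
carry_out([
  {"wx":0,"wy":0,"wz":0,"dx":35,"dy":-7.5,"dz":-4,"claw":255},
  {"wx":0,"wy":0,"wz":0,"dx":35,"dy":-7.5,"dz":-4,"claw":255},
  {"wx":0,"wy":0,"wz":0,"dx":35,"dy":-7.5,"dz":-4,"claw":255},
  {"wx":0,"wy":0,"wz":0,"dx":35,"dy":-7.5,"dz":-4,"claw":255},
  {"wx":0,"wy":0,"wz":0,"dx":35,"dy":-7.5,"dz":-4,"claw":255},
  {"wx":0,"wy":0,"wz":0,"dx":35,"dy":-7.5,"dz":-4,"claw":255},
  {"wx":0,"wy":0,"wz":0,"dx":35,"dy":-7.5,"dz":-4,"claw":255},
  {"wx":0,"wy":0,"wz":0,"dx":35,"dy":-7.5,"dz":-4,"claw":255},
  {"wx":0,"wy":0,"wz":0,"dx":35,"dy":-7.5,"dz":-4,"claw":255},
  {"wx":0,"wy":0,"wz":0.134,"dx":0,"dy":0,"dz":0,"claw":255},
  {"wx":0,"wy":0,"wz":0.134,"dx":0,"dy":0,"dz":0,"claw":255},
  {"wx":0,"wy":0,"wz":0.134,"dx":0,"dy":0,"dz":0,"claw":255},
])

```text
time: 2.1
eef_pos: [0.4895, -0.3424, 0.2453]
tool_rot: [180.0, 0.0, -0.1]
wrist_force: [0.5, -0.1, 0.2]
gripper_width: 0.002
gripper_force: 0.0
```

Run:
```python
from h import *
P,I,D=look('wrist',['rocker_on_half','power_strip'],'w2.png')
print(P['origin'])
m=robot.masks_of('wrist','power_strip')[0]['mask']
v,u=np.nonzero(m); i=np.random.default_rng(0).choice(len(u),4000)
Q=np.array([pt(P,D,(u[k],v[k]),0) for k in i]); Q=Q[(abs(Q[:,2]-.045)<.006)]
r=cv2.minAreaRect(Q[:,:2].astype(np.float32)*1000);print(np.round(r[1]),r[2], np.median(Q[:,2]))
print(np.round(cv2.boxPoints(r)).tolist(),np.round(np.percentile(Q,[1,99],axis=0),3))
```

```text
wrist rocker_on_half 0.69 [295.9  62.3] [ 0.5919 -0.3166  0.0559]
wrist power_strip 0.81 [307.4 168.4] [ 0.4836 -0.326   0.0461]
[ 0.56541788 -0.34139629  0.40907262]
[253.  70.] 3.591261863708496 0.04433430831406093
[[371.0, -297.0], [375.0, -367.0], [627.0, -351.0], [623.0, -281.0]] [[ 0.383 -0.363  0.04 ]
 [ 0.624 -0.286  0.049]]
```

View pics/w2.png

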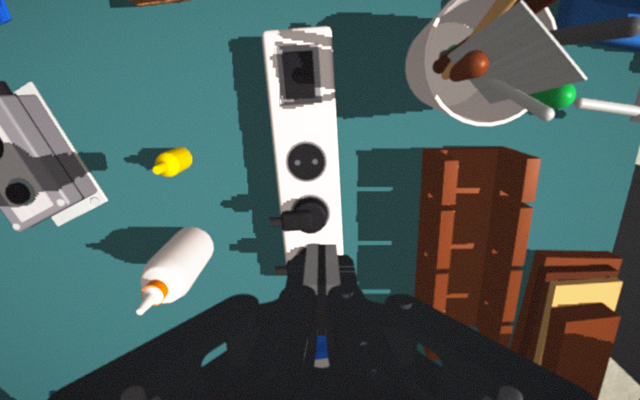

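The wrist view shows the rocker at (303,72), next to the strip's far end, with a red and green tool tub to its right. The strip's yaw is about 3.6°. I'll check the tub's clearance first.

Run:
```python
from h import *
P=robot.camera_params('wrist'); I,D=robot.read_camera('wrist')
Q=np.array([pt(P,D,(u,v),0) for v in range(0,200,2) for u in range(240,640,2) if D[v,u]>0])
Q=Q[(Q[:,2]>.08)&(Q[:,0]>.5)]
d=np.hypot(Q[:,0]-.596,Q[:,1]+.318)
for a in np.argsort(d)[:200:20]: print(Q[a].round(3),d[a].round(3))
```

```text
[ 0.592 -0.426  0.109] 0.109
[ 0.586 -0.427  0.108] 0.11
[ 0.597 -0.429  0.088] 0.111
[ 0.596 -0.429  0.109] 0.111
[ 0.611 -0.43   0.103] 0.113
[ 0.61  -0.431  0.11 ] 0.114
[ 0.615 -0.433  0.109] 0.116
[ 0.621 -0.433  0.111] 0.118
[ 0.585 -0.437  0.176] 0.119
[ 0.578 -0.437  0.171] 0.12
```

Call:
carry_out([
  {"wx":0,"wy":0,"wz":0,"dx":26.5,"dy":-6,"dz":10,"claw":255},
  {"wx":0,"wy":0,"wz":0,"dx":26.5,"dy":-6,"dz":10,"claw":255},
  {"wx":0,"wy":0,"wz":0,"dx":26.5,"dy":-6,"dz":10,"claw":255},
  {"wx":0,"wy":0,"wz":-0.06,"dx":26.5,"dy":-6,"dz":10,"claw":255},
  {"wx":0,"wy":0,"wz":0,"dx":0,"dy":0,"dz":0,"claw":255},
  {"wx":0,"wy":0,"wz":0,"dx":0,"dy":0,"dz":0,"claw":255},
])

```text
time: 2.95
eef_pos: [0.5948, -0.3185, 0.2046]
tool_rot: [-180.0, 0.1, 3.6]
wrist_force: [-1.1, -0.8, 0.7]
gripper_width: 0.002
gripper_force: 0.0
```

Call:
carry_out([
  {"wx":0,"wy":0,"wz":0,"dx":0,"dy":0,"dz":26,"claw":255},
  {"wx":0,"wy":0,"wz":0,"dx":0,"dy":0,"dz":26,"claw":255},
  {"wx":0,"wy":0,"wz":0,"dx":0,"dy":0,"dz":26,"claw":255},
  {"wx":0,"wy":0,"wz":0,"dx":0,"dy":0,"dz":26,"claw":255},
  {"wx":0,"wy":0,"wz":0,"dx":0,"dy":0,"dz":26,"claw":255},
  {"wx":0,"wy":0,"wz":0,"dx":0,"dy":0,"dz":6,"claw":255},
  {"wx":0,"wy":0,"wz":0,"dx":0,"dy":0,"dz":0,"claw":255},
])

```text
time: 3.65
eef_pos: [0.5937, -0.3189, 0.069]
tool_rot: [-179.9, 0.1, 3.5]
wrist_force: [-0.2, -0.0, -0.3]
gripper_width: 0.0
gripper_force: 0.0
```

Call:
carry_out([
  {"wx":0,"wy":0,"wz":0,"dx":0,"dy":0,"dz":4,"claw":255},
  {"wx":0,"wy":0,"wz":0,"dx":0,"dy":0,"dz":4,"claw":255},
  {"wx":0,"wy":0,"wz":0,"dx":0,"dy":0,"dz":4,"claw":255},
  {"wx":0,"wy":0,"wz":0,"dx":0,"dy":0,"dz":3,"claw":255},
  {"wx":0,"wy":0,"wz":0,"dx":0,"dy":0,"dz":0,"claw":255},
])

```text
time: 4.15
eef_pos: [0.5948, -0.3185, 0.0541]
tool_rot: [-180.0, 0.0, 3.5]
wrist_force: [-0.5, 0.3, -0.3]
gripper_width: 0.003
gripper_force: 0.0
```

Call:
carry_out([
  {"wx":0,"wy":0,"wz":0,"dx":0,"dy":0,"dz":2,"claw":255},
  {"wx":0,"wy":0,"wz":0,"dx":0,"dy":0,"dz":0,"claw":255},
])

```text
time: 4.35
eef_pos: [0.5949, -0.3186, 0.0522]
tool_rot: [-180.0, 0.0, 3.5]
wrist_force: [-0.5, 0.5, 0.4]
gripper_width: -0.003
gripper_force: 0.0
```

Call:
carry_out([
  {"wx":0,"wy":0,"wz":0,"dx":0,"dy":0,"dz":1.5,"claw":255},
  {"wx":0,"wy":0,"wz":0,"dx":0,"dy":0,"dz":0,"claw":255},
])

```text
time: 4.55
eef_pos: [0.595, -0.3187, 0.0507]
tool_rot: [-180.0, 0.0, 3.5]
wrist_force: [0.3, 0.4, -0.5]
gripper_width: -0.001
gripper_force: 0.0
```

Call:
carry_out([
  {"wx":0,"wy":0,"wz":0,"dx":0,"dy":0,"dz":1.5,"claw":255},
  {"wx":0,"wy":0,"wz":0,"dx":0,"dy":0,"dz":0,"claw":255},
])

```text
time: 4.75
eef_pos: [0.5949, -0.3187, 0.0492]
tool_rot: [-180.0, 0.0, 3.5]
wrist_force: [1.5, 0.6, 0.2]
gripper_width: -0.0
gripper_force: 0.0
```

Call:
carry_out([
  {"wx":0,"wy":0,"wz":0,"dx":0,"dy":0,"dz":1,"claw":255},
  {"wx":0,"wy":0,"wz":0,"dx":0,"dy":0,"dz":0,"claw":255},
])

```text
time: 4.95
eef_pos: [0.5949, -0.3187, 0.0483]
tool_rot: [-180.0, 0.0, 3.5]
wrist_force: [0.2, -0.5, -0.1]
gripper_width: 0.002
gripper_force: 0.0
```

Run:
```python
from h import *
P,I,D=look('wrist',['rocker_on_half'])
s=robot.read_state(); R_=rot(P['orientation'])
c=R_.T@(s['eef_pos']-P['origin']); u=int(P['fx']*c[0]/c[2]+P['cx']); v=int(P['fy']*c[1]/c[2]+P['cy']); print(u,v,s['wrist_force'])
a=I[max(0,v-130):v+60,u-120:u+120]; cv2.imwrite('pics/w3.png',cv2.resize(a,None,fx=3,fy=3)[:,:,::-1])
```

```text
wrist rocker_on_half 0.69 [320.8 250.3] [ 0.6051 -0.3166  0.0799]
323 240 [ 0.18043217 -0.11458647 -0.5282598 ]
```

View pics/w3.png

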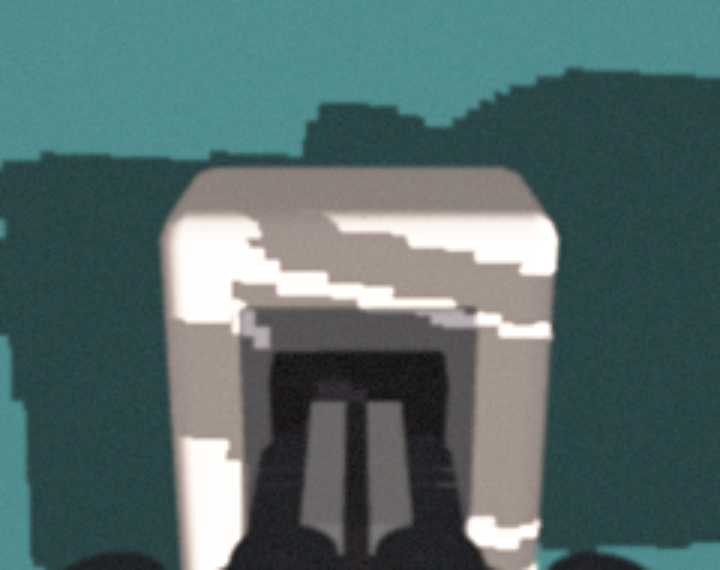

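The shut fingertips sit over the rocker's ON half. There's no contact force yet, so I'll keep going.

Call:
carry_out([
  {"wx":0,"wy":0,"wz":0,"dx":0,"dy":0,"dz":1,"claw":255},
  {"wx":0,"wy":0,"wz":0,"dx":0,"dy":0,"dz":0,"claw":255},
])

```text
time: 5.25
eef_pos: [0.5949, -0.3187, 0.0473]
tool_rot: [-180.0, 0.0, 3.5]
wrist_force: [0.4, 0.0, -0.6]
gripper_width: -0.0
gripper_force: 0.0
```

Call:
carry_out([
  {"wx":0,"wy":0,"wz":0,"dx":0,"dy":0,"dz":1,"claw":255},
  {"wx":0,"wy":0,"wz":0,"dx":0,"dy":0,"dz":0,"claw":255},
])

```text
time: 5.45
eef_pos: [0.5949, -0.3187, 0.0463]
tool_rot: [-180.0, 0.0, 3.5]
wrist_force: [0.2, 1.1, -0.7]
gripper_width: -0.001
gripper_force: 0.0
```

Call:
carry_out([
  {"wx":0,"wy":0,"wz":0,"dx":0,"dy":0,"dz":1,"claw":255},
  {"wx":0,"wy":0,"wz":0,"dx":0,"dy":0,"dz":0,"claw":255},
])

```text
time: 5.65
eef_pos: [0.5949, -0.3187, 0.0452]
tool_rot: [-180.0, 0.0, 3.5]
wrist_force: [0.1, 0.4, -0.5]
gripper_width: -0.0
gripper_force: 0.0
```

Call:
carry_out([
  {"wx":0,"wy":0,"wz":0,"dx":0,"dy":0,"dz":1,"claw":255},
  {"wx":0,"wy":0,"wz":0,"dx":0,"dy":0,"dz":0,"claw":255},
])

```text
time: 5.85
eef_pos: [0.5949, -0.3187, 0.0442]
tool_rot: [-180.0, 0.0, 3.5]
wrist_force: [-0.3, 0.4, 0.0]
gripper_width: 0.002
gripper_force: 0.0
```

Run:
```python
from h import *
P=robot.camera_params('wrist'); I,D=robot.read_camera('wrist'); s=robot.read_state()
print(s['eef_pos'],s['wrist_force'])
for u in (310,323,335):
  for v in range(170,262,6):
    print(u,v,pt(P,D,(u,v),0).round(4),I[v,u])
cv2.imwrite('pics/w4.png',cv2.resize(I[150:290,230:420],None,fx=4,fy=4,interpolation=cv2.INTER_NEAREST)[:,:,::-1])
```

```text
[ 0.59493499 -0.31873596  0.04430119] [-0.04234182 -0.50202579 -0.43061015]
310 170 [ 0.6255 -0.3089  0.0136] [140 134 127]
310 176 [ 0.6253 -0.3093  0.0272] [139 132 122]
310 182 [ 0.6252 -0.3097  0.0391] [155 149 141]
310 188 [ 0.6231 -0.3099  0.0431] [158 148 141]
310 194 [ 0.6205 -0.3101  0.0448] [162 149 142]
310 200 [ 0.6172 -0.3103  0.0444] [160 150 141]
310 206 [ 0.6138 -0.3104  0.0439] [255 255 254]
310 212 [ 0.6113 -0.3106  0.0459] [169 157 148]
310 218 [ 0.6084 -0.3108  0.047 ] [88 85 88]
310 224 [ 0.6051 -0.311   0.0468] [84 83 82]
310 230 [ 0.6033 -0.3112  0.0504] [48 50 46]
310 236 [ 0.6018 -0.3114  0.0544] [27 31 28]
310 242 [ 0.5997 -0.3116  0.0567] [26 30 25]
310 248 [ 0.6051 -0.3119  0.0744] [103  99 101]
310 254 [ 0.6048 -0.312   0.0794] [104  99 100]
310 260 [ 0.6052 -0.3122  0.0853] [104 102  99]
323 170 [ 0.6257 -0.3165  0.0121] [140 131 127]
323 176 [ 0.6259 -0.3164  0.0277] [138 131 123]
323 182 [ 0.6257 -0.3164  0.0397] [160 150 143]
323 188 [ 0.6232 -0.3165  0.0419] [252 245 239]
323 194 [ 0.6207 -0.3167  0.0444] [164 153 145]
323 200 [ 0.6175 -0.3169  0.044
[... 525 characters left out ...]
176 [ 0.6264 -0.3229  0.0279] [139 132 125]
335 182 [ 0.6261 -0.3225  0.0395] [160 146 140]
335 188 [ 0.6238 -0.3226  0.0427] [253 250 246]
335 194 [ 0.621  -0.3227  0.0441] [163 152 145]
335 200 [ 0.618  -0.3229  0.0445] [161 150 142]
335 206 [ 0.6144 -0.3232  0.0432] [161 151 143]
335 212 [ 0.6113 -0.3234  0.0437] [255 255 252]
335 218 [ 0.6087 -0.3236  0.0456] [85 84 86]
335 224 [ 0.6057 -0.3238  0.0464] [82 82 81]
335 230 [ 0.6038 -0.3238  0.0496] [42 42 45]
335 236 [ 0.6027 -0.3237  0.0547] [27 30 27]
335 242 [ 0.6004 -0.3238  0.0565] [28 25 27]
335 248 [ 0.6048 -0.3228  0.0722] [103 102  99]
335 254 [ 0.6057 -0.3225  0.0799] [104 101 101]
335 260 [ 0.6052 -0.3223  0.0843] [108 104 102]
```

View pics/w4.png

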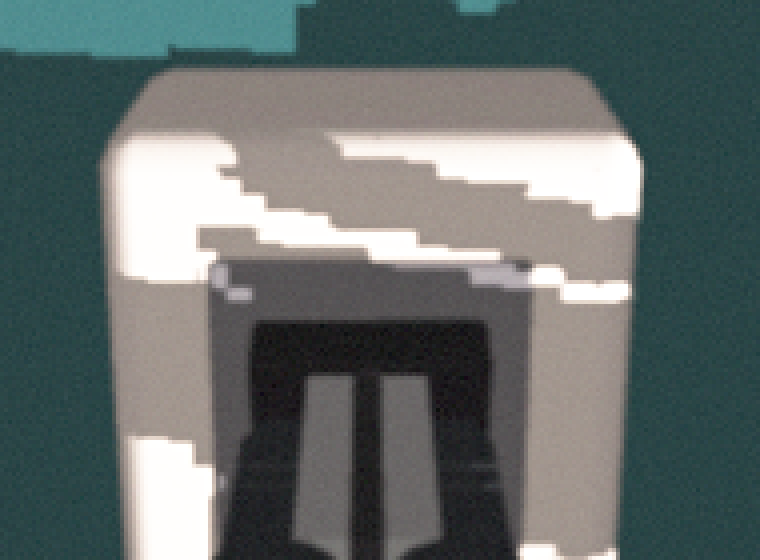

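The rocker is still off: its outer edge stands at z ≈ 0.057, and the fingertips actually end at z ≈ 0.07. The real tip is therefore well above the reported TCP. I'll carry on down, watching the force.

Call:
carry_out([
  {"wx":0,"wy":0,"wz":0,"dx":0,"dy":0,"dz":3,"claw":255},
  {"wx":0,"wy":0,"wz":0,"dx":0,"dy":0,"dz":3,"claw":255},
  {"wx":0,"wy":0,"wz":0,"dx":0,"dy":0,"dz":2,"claw":255},
  {"wx":0,"wy":0,"wz":0,"dx":0,"dy":0,"dz":0,"claw":255},
])

```text
time: 6.3
eef_pos: [0.5951, -0.3187, 0.0362]
tool_rot: [-180.0, -0.0, 3.5]
wrist_force: [-0.1, -0.1, 0.9]
gripper_width: -0.0
gripper_force: 0.7
```

Call:
carry_out([
  {"wx":0,"wy":0,"wz":0,"dx":0,"dy":0,"dz":2,"claw":255},
  {"wx":0,"wy":0,"wz":0,"dx":0,"dy":0,"dz":0,"claw":255},
])

```text
time: 6.5
eef_pos: [0.595, -0.3187, 0.0343]
tool_rot: [180.0, 0.0, 3.5]
wrist_force: [-0.3, 1.0, 1.4]
gripper_width: 0.001
gripper_force: 0.4
```

Call:
carry_out([
  {"wx":0,"wy":0,"wz":0,"dx":0,"dy":0,"dz":1.5,"claw":255},
  {"wx":0,"wy":0,"wz":0,"dx":0,"dy":0,"dz":0,"claw":255},
])

```text
time: 6.7
eef_pos: [0.5945, -0.3186, 0.0325]
tool_rot: [-180.0, 0.1, 3.5]
wrist_force: [0.0, 0.3, -0.3]
gripper_width: 0.0
gripper_force: 0.0
```

Contact came at about 0.036, then the force dropped, which fits the snap. I'll continue to the hard stop.

Call:
carry_out([
  {"wx":0,"wy":0,"wz":0,"dx":0,"dy":0,"dz":1.5,"claw":255},
  {"wx":0,"wy":0,"wz":0,"dx":0,"dy":0,"dz":0,"claw":255},
])

```text
time: 6.9
eef_pos: [0.5948, -0.3187, 0.0313]
tool_rot: [-180.0, 0.0, 3.5]
wrist_force: [-0.2, 0.1, -0.3]
gripper_width: 0.003
gripper_force: 0.2
```

Call:
carry_out([
  {"wx":0,"wy":0,"wz":0,"dx":0,"dy":0,"dz":1,"claw":255},
  {"wx":0,"wy":0,"wz":0,"dx":0,"dy":0,"dz":0,"claw":255},
])

```text
time: 7.1
eef_pos: [0.5948, -0.3188, 0.0312]
tool_rot: [180.0, 0.0, 3.5]
wrist_force: [-1.0, 1.2, 5.2]
gripper_width: -0.001
gripper_force: 2.5
```

Call:
carry_out([
  {"wx":0,"wy":0,"wz":0,"dx":0,"dy":0,"dz":1,"claw":255},
  {"wx":0,"wy":0,"wz":0,"dx":0,"dy":0,"dz":0,"claw":255},
])

```text
time: 7.3
eef_pos: [0.5949, -0.3188, 0.031]
tool_rot: [180.0, -0.0, 3.5]
wrist_force: [-2.1, 1.4, 9.2]
gripper_width: 0.0
gripper_force: 4.7
```

Call:
carry_out([
  {"wx":0,"wy":0,"wz":0,"dx":0,"dy":0,"dz":-15,"claw":255},
  {"wx":0,"wy":0,"wz":0,"dx":0,"dy":0,"dz":-30,"claw":255},
  {"wx":0,"wy":0,"wz":0,"dx":0,"dy":0,"dz":-30,"claw":255},
  {"wx":0,"wy":0,"wz":0,"dx":0,"dy":0,"dz":-30,"claw":255},
  {"wx":0,"wy":0,"wz":0,"dx":0,"dy":0,"dz":-30,"claw":255},
  {"wx":0,"wy":0,"wz":0,"dx":0,"dy":0,"dz":-30,"claw":255},
  {"wx":0,"wy":0,"wz":0,"dx":0,"dy":0,"dz":-20,"claw":255},
  {"wx":0,"wy":0,"wz":0,"dx":-30,"dy":0,"dz":0,"claw":255},
  {"wx":0,"wy":0,"wz":0,"dx":-30,"dy":0,"dz":0,"claw":255},
  {"wx":0,"wy":0,"wz":0,"dx":0,"dy":0,"dz":0,"claw":255},
])

```text
time: 8.3
eef_pos: [0.5314, -0.3221, 0.2153]
tool_rot: [-180.0, 0.1, 3.5]
wrist_force: [0.1, -0.3, 0.4]
gripper_width: -0.0
gripper_force: 0.0
```

Run:
```python
from h import *
P,I,D=look('wrist',['rocker_on_half','power_strip'])
m=robot.mark_of('wrist','rocker_on_half')[0]['uv']; u,v=map(int,m)
for dv in range(-40,60,5): print(pt(P,D,(u,v+dv),1).round(4),I[v+dv,u])
```

```text
wrist rocker_on_half 0.56 [323.4 104.1] [ 0.5946 -0.3189  0.0518]
wrist power_strip 0.71 [324.  206.7] [ 0.4913 -0.326   0.0456]
[ 0.6335 -0.3164 -0.0009] [42 69 73]
[ 6.284e-01 -3.167e-01 -1.000e-04] [104 103 101]
[ 0.6216 -0.3169  0.0434] [160 147 140]
[ 0.6171 -0.3172  0.0445] [162 152 144]
[ 0.6126 -0.3174  0.0443] [255 255 255]
[ 0.6081 -0.3177  0.0462] [94 88 89]
[ 0.6036 -0.318   0.0501] [47 45 47]
[ 0.5991 -0.3182  0.0512] [32 28 33]
[ 0.5946 -0.3185  0.052 ] [33 35 35]
[ 0.5901 -0.3188  0.0525] [48 45 46]
[ 0.5855 -0.3191  0.052 ] [33 33 33]
[ 0.5809 -0.3194  0.0525] [38 37 34]
[ 0.5764 -0.3196  0.0536] [43 39 38]
[ 0.5719 -0.3199  0.0552] [48 46 49]
[ 0.5673 -0.3202  0.0559] [55 53 56]
[ 0.5628 -0.3205  0.0575] [57 59 58]
[ 0.5563 -0.3209  0.0457] [119 112 114]
[ 0.5511 -0.3212  0.0442] [158 149 141]
[ 0.5462 -0.3215  0.0444] [255 254 254]
[ 0.5411 -0.3219  0.0443] [255 254 253]
```

The rocker is on: its ON half is now at z ≈ 0.052, its other half at 0.057, and the strip hasn't moved. The real tip is about 21 mm above the reported TCP. Next is the starter box.

Call:
carry_out([
  {"wx":0,"wy":0,"wz":0,"dx":-7.4,"dy":-30,"dz":0,"claw":255},
  {"wx":0,"wy":0,"wz":0,"dx":-7.4,"dy":-30,"dz":0,"claw":255},
  {"wx":0,"wy":0,"wz":0,"dx":-7.4,"dy":-30,"dz":0,"claw":255},
  {"wx":0,"wy":0,"wz":0,"dx":-7.4,"dy":-30,"dz":0,"claw":255},
  {"wx":0,"wy":0,"wz":0,"dx":-7.4,"dy":-30,"dz":0,"claw":255},
  {"wx":0,"wy":0,"wz":0,"dx":-7.4,"dy":-30,"dz":0,"claw":255},
  {"wx":0,"wy":0,"wz":0,"dx":-7.4,"dy":-30,"dz":0,"claw":255},
  {"wx":0,"wy":0,"wz":0,"dx":-7.4,"dy":-30,"dz":0,"claw":255},
  {"wx":0,"wy":0,"wz":0,"dx":-7.4,"dy":-30,"dz":0,"claw":255},
  {"wx":0,"wy":0,"wz":0,"dx":-7.4,"dy":-30,"dz":0,"claw":255},
  {"wx":0,"wy":0,"wz":0,"dx":-7.4,"dy":-28,"dz":0,"claw":255},
  {"wx":0,"wy":0,"wz":0,"dx":0,"dy":0,"dz":0,"claw":255},
])

```text
time: 9.7
eef_pos: [0.4329, 0.003, 0.2145]
tool_rot: [-179.9, 0.0, 3.8]
wrist_force: [0.5, -0.5, -0.2]
gripper_width: 0.005
gripper_force: 0.0
```

Call:
carry_out([
  {"wx":0,"wy":0,"wz":-0.115,"dx":0,"dy":0,"dz":0,"claw":255},
  {"wx":0,"wy":0,"wz":-0.115,"dx":0,"dy":0,"dz":0,"claw":255},
  {"wx":0,"wy":0,"wz":-0.115,"dx":0,"dy":0,"dz":0,"claw":255},
  {"wx":0,"wy":0,"wz":0,"dx":0,"dy":0,"dz":0,"claw":255},
])

```text
time: 10.1
eef_pos: [0.4348, -0.0004, 0.2145]
tool_rot: [180.0, -0.0, 23.3]
wrist_force: [-1.3, -1.1, 0.6]
gripper_width: -0.006
gripper_force: 0.0
```

Run:
```python
from h import *
s=robot.read_state(); print(s['eef_pos'],s['tool_rot'])
look('wrist',['extractor_start_top','extractor_stop_top'],'w5.png')
```

```text
[ 4.34836863e-01 -3.96069745e-04  2.14542231e-01] [ 1.79965052e+02 -3.38707805e-02  2.33455444e+01]
wrist extractor_start_top 0.75 [339.2 150.6] [ 0.4625 -0.0048  0.07  ]
wrist extractor_stop_top 0.57 [338.   79.4] [0.5186 0.0216 0.0711]
```

View pics/w5.png

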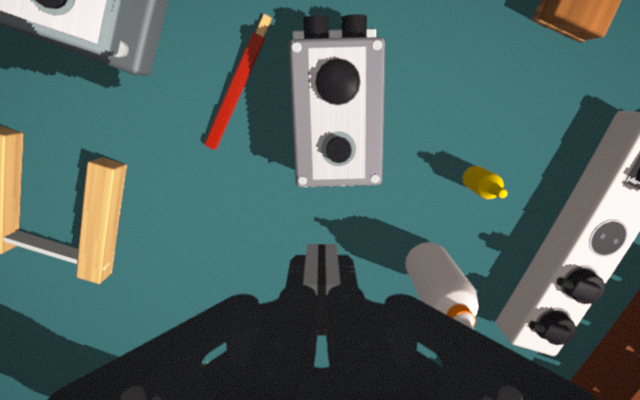

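The wrist view shows the grey box with START at (339,150) and STOP at (338,80). The heights match (0.070 and 0.071).

Call:
carry_out([
  {"wx":0,"wy":0,"wz":0,"dx":13.5,"dy":7,"dz":0,"claw":255},
  {"wx":0,"wy":0,"wz":0,"dx":13.5,"dy":7,"dz":0,"claw":255},
  {"wx":0,"wy":0,"wz":0,"dx":0,"dy":0,"dz":30,"claw":255},
  {"wx":0,"wy":0,"wz":0,"dx":0,"dy":0,"dz":30,"claw":255},
  {"wx":0,"wy":0,"wz":0,"dx":0,"dy":0,"dz":30,"claw":255},
  {"wx":0,"wy":0,"wz":0,"dx":0,"dy":0,"dz":30,"claw":255},
  {"wx":0,"wy":0,"wz":0,"dx":0,"dy":0,"dz":25,"claw":255},
  {"wx":0,"wy":0,"wz":0,"dx":0,"dy":0,"dz":12,"claw":255},
  {"wx":0,"wy":0,"wz":0,"dx":0,"dy":0,"dz":0,"claw":255},
  {"wx":0,"wy":0,"wz":0,"dx":0,"dy":0,"dz":0,"claw":255},
])

```text
time: 11.25
eef_pos: [0.4654, -0.0024, 0.0573]
tool_rot: [180.0, -0.0, 23.3]
wrist_force: [1.2, 0.2, 0.3]
gripper_width: -0.004
gripper_force: 0.0
```

Call:
carry_out([
  {"wx":0,"wy":0,"wz":0,"dx":0,"dy":0,"dz":3,"claw":255},
  {"wx":0,"wy":0,"wz":0,"dx":0,"dy":0,"dz":3,"claw":255},
  {"wx":0,"wy":0,"wz":0,"dx":0,"dy":0,"dz":3,"claw":255},
  {"wx":0,"wy":0,"wz":0,"dx":0,"dy":0,"dz":0,"claw":255},
])

```text
time: 11.65
eef_pos: [0.4642, -0.0023, 0.0485]
tool_rot: [180.0, -0.0, 23.3]
wrist_force: [0.7, -0.1, 1.2]
gripper_width: 0.007
gripper_force: 0.7
```

Call:
carry_out([
  {"wx":0,"wy":0,"wz":0,"dx":0,"dy":0,"dz":2,"claw":255},
  {"wx":0,"wy":0,"wz":0,"dx":0,"dy":0,"dz":2,"claw":255},
  {"wx":0,"wy":0,"wz":0,"dx":0,"dy":0,"dz":0,"claw":255},
])

```text
time: 11.95
eef_pos: [0.4637, -0.0022, 0.0442]
tool_rot: [-180.0, 0.0, 23.3]
wrist_force: [-1.2, -0.0, 0.2]
gripper_width: -0.0
gripper_force: 0.0
```

Call:
carry_out([
  {"wx":0,"wy":0,"wz":0,"dx":0,"dy":0,"dz":1.5,"claw":255},
  {"wx":0,"wy":0,"wz":0,"dx":0,"dy":0,"dz":0,"claw":255},
])

```text
time: 12.15
eef_pos: [0.4637, -0.0023, 0.0427]
tool_rot: [-180.0, 0.0, 23.3]
wrist_force: [0.2, -0.0, 0.9]
gripper_width: -0.0
gripper_force: 0.0
```

Call:
carry_out([
  {"wx":0,"wy":0,"wz":0,"dx":0,"dy":0,"dz":1.5,"claw":255},
  {"wx":0,"wy":0,"wz":0,"dx":0,"dy":0,"dz":0,"claw":255},
])

```text
time: 12.35
eef_pos: [0.464, -0.0023, 0.0421]
tool_rot: [180.0, -0.0, 23.3]
wrist_force: [-0.9, 0.2, 7.9]
gripper_width: -0.001
gripper_force: 4.1
```

That's the hard stop. I'll retreat and check.

Call:
carry_out([
  {"wx":0,"wy":0,"wz":0,"dx":0,"dy":0,"dz":-15,"claw":255},
  {"wx":0,"wy":0,"wz":0,"dx":0,"dy":0,"dz":-30,"claw":255},
  {"wx":0,"wy":0,"wz":0,"dx":0,"dy":0,"dz":-30,"claw":255},
  {"wx":0,"wy":0,"wz":0,"dx":0,"dy":0,"dz":-30,"claw":255},
  {"wx":0,"wy":0,"wz":0,"dx":0,"dy":0,"dz":-30,"claw":255},
  {"wx":0,"wy":0,"wz":0,"dx":0,"dy":0,"dz":-30,"claw":255},
  {"wx":0,"wy":0,"wz":0,"dx":-20,"dy":0,"dz":-20,"claw":255},
  {"wx":0,"wy":0,"wz":0,"dx":0,"dy":0,"dz":0,"claw":255},
])

```text
time: 13.15
eef_pos: [0.4457, -0.0107, 0.2291]
tool_rot: [179.8, -0.2, 23.3]
wrist_force: [0.5, -0.0, 0.4]
gripper_width: -0.003
gripper_force: 0.0
```

Run:
```python
from h import *
s=robot.read_state(); print(s['eef_pos'],s['tool_rot'])
look('wrist',['extractor_start_top','extractor_stop_top'])
look('scene',['extractor_start_top','sander_start_top'])
```

```text
[ 0.44571163 -0.01070771  0.22909063] [179.84611967  -0.21196477  23.29021493]
wrist extractor_start_top 0.63 [318.9 156.1] [ 0.4583 -0.0016  0.0634]
wrist extractor_stop_top 0.84 [322.2  87.9] [0.5183 0.0208 0.0784]
scene extractor_start_top 0.62 [302.4 114.9] [ 0.1551 -0.3375  0.0655]
scene extractor_start_top 0.48 [301.2 304.3] [0.6958 0.0703 0.0699]
scene extractor_start_top 0.41 [333.4 224.6] [0.469  0.0038 0.0628]
scene sander_start_top 0.41 [418.5 276.4] [0.4991 0.2571 0.102 ]
```

The extractor is running: START is in at 0.063 and STOP is out at 0.078. Next is the sander, turning to yaw 0 and tilting 20°.

Call:
carry_out([
  {"wx":0,"wy":0,"wz":0,"dx":9.6,"dy":-27,"dz":0,"claw":255},
  {"wx":0,"wy":0,"wz":0,"dx":9.6,"dy":-27,"dz":0,"claw":255},
  {"wx":0,"wy":0,"wz":0,"dx":9.6,"dy":-27,"dz":0,"claw":255},
  {"wx":0,"wy":0,"wz":0,"dx":9.6,"dy":-27,"dz":0,"claw":255},
  {"wx":0,"wy":0,"wz":0,"dx":9.6,"dy":-27,"dz":0,"claw":255},
  {"wx":0,"wy":0,"wz":0,"dx":9.6,"dy":-27,"dz":0,"claw":255},
  {"wx":0,"wy":0,"wz":0,"dx":9.6,"dy":-27,"dz":0,"claw":255},
  {"wx":0,"wy":0,"wz":0,"dx":9.6,"dy":-27,"dz":0,"claw":255},
  {"wx":0,"wy":0,"wz":0.1355,"dx":0,"dy":0,"dz":0,"claw":255},
  {"wx":0,"wy":0,"wz":0.1355,"dx":0,"dy":0,"dz":0,"claw":255},
  {"wx":0,"wy":0,"wz":0.1355,"dx":0,"dy":0,"dz":0,"claw":255},
  {"wx":0,"wy":0,"wz":0,"dx":0,"dy":0,"dz":0,"claw":255},
])

```text
time: 14.65
eef_pos: [0.4304, 0.2188, 0.2252]
tool_rot: [180.0, 0.1, 0.0]
wrist_force: [0.1, -0.4, -0.3]
gripper_width: -0.004
gripper_force: 0.0
```

Call:
carry_out([
  {"wx":0.1164,"wy":0,"wz":0,"dx":0,"dy":0,"dz":0,"claw":255},
  {"wx":0.1164,"wy":0,"wz":0,"dx":0,"dy":0,"dz":0,"claw":255},
  {"wx":0.1164,"wy":0,"wz":0,"dx":0,"dy":0,"dz":0,"claw":255},
  {"wx":0,"wy":0,"wz":0,"dx":0,"dy":0,"dz":0,"claw":255},
])

```text
time: 15.05
eef_pos: [0.4302, 0.2157, 0.2248]
tool_rot: [-160.0, 0.2, -0.2]
wrist_force: [0.5, 0.1, -0.3]
gripper_width: -0.005
gripper_force: 0.0
```

```bash
cat > f.py <<'E'
from h import *
s=robot.read_state(); print(s['time'],s['eef_pos'],s['tool_rot'])
P,I,D=look('wrist',['sander_start_top','sander_stop_top'],'w6.png')
p=pt(P,D,robot.mark_of('wrist','sander_start_top')[0]['uv'])
# face normal
u0,v0=robot.mark_of('wrist','sander_start_top')[0]['uv']
Q=np.array([pt(P,D,(u,v),0) for u in range(int(u0)-50,int(u0)+50,2) for v in range(max(0,int(v0)-40),int(v0)+40,2)])
g=np.array([I[v,u].min() for u in range(int(u0)-50,int(u0)+50,2) for v in range(max(0,int(v0)-40),int(v0)+40,2)])
Q=Q[(g>170)&(np.linalg.norm(Q-p,axis=1)<.05)]; c=np.median(Q,0); n=np.linalg.svd(Q-c,full_matrices=False)[2][2]; n*=np.sign(n[2]); print('normal',n,len(Q),'button height',n@(p-c))
T=rot(s['tool_rot']); print('tip->button in tool',1000*T.T@(p-(s['eef_pos']-.021*T[:,2])),'normal in tool',T.T@n)
E
python3 f.py
```

```text
15.05 [0.43024222 0.21571156 0.22475833] [-1.59977442e+02  1.50416237e-01 -1.56928663e-01]
wrist sander_start_top 0.78 [331.3 105.4] [0.4939 0.2525 0.1017]
wrist sander_stop_top 0.67 [327.9  27.4] [0.5538 0.2551 0.1031]
normal [ 0.00320417 -0.34157745  0.93984817] 1699 button height 0.00973886801971414
tip->button in tool [ 63.84251781   7.37251616 149.11447655] normal in tool [ 1.67235438e-03 -8.74971852e-04 -9.99998219e-01]
```

View pics/w6.png

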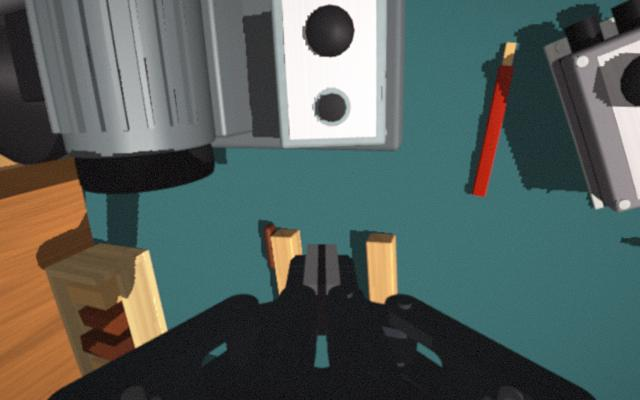

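The wrist view shows sander START at (331,105), STOP at (328,28) and the motor at left. The tool axis is already parallel to the button's.

Call:
carry_out([
  {"wx":0,"wy":0,"wz":0,"dx":32,"dy":3.5,"dz":0,"claw":255},
  {"wx":0,"wy":0,"wz":0,"dx":32,"dy":3.5,"dz":0,"claw":255},
  {"wx":0,"wy":0,"wz":0,"dx":0,"dy":0,"dz":28,"claw":255},
  {"wx":0,"wy":0,"wz":0,"dx":0,"dy":0,"dz":28,"claw":255},
  {"wx":0,"wy":0,"wz":0,"dx":0,"dy":0,"dz":28,"claw":255},
  {"wx":0,"wy":0,"wz":0,"dx":0,"dy":0,"dz":28,"claw":255},
  {"wx":0,"wy":0,"wz":0,"dx":0,"dy":0,"dz":20,"claw":255},
  {"wx":0,"wy":0,"wz":0,"dx":0,"dy":0,"dz":10,"claw":255},
  {"wx":0,"wy":0,"wz":0,"dx":0,"dy":0,"dz":0,"claw":255},
  {"wx":0,"wy":0,"wz":0,"dx":0,"dy":0,"dz":0,"claw":255},
])

```text
time: 16.3
eef_pos: [0.4951, 0.2614, 0.0912]
tool_rot: [-160.0, -0.1, 0.1]
wrist_force: [-0.2, 0.2, 0.3]
gripper_width: 0.004
gripper_force: 0.0
```

Call:
carry_out([
  {"wx":0,"wy":0,"wz":0,"dx":0,"dy":0,"dz":3,"claw":255},
  {"wx":0,"wy":0,"wz":0,"dx":0,"dy":0,"dz":3,"claw":255},
  {"wx":0,"wy":0,"wz":0,"dx":0,"dy":0,"dz":2,"claw":255},
  {"wx":0,"wy":0,"wz":0,"dx":0,"dy":0,"dz":0,"claw":255},
])

```text
time: 16.7
eef_pos: [0.4949, 0.2632, 0.0833]
tool_rot: [-160.0, -0.0, -0.0]
wrist_force: [0.9, -0.8, 1.2]
gripper_width: 0.001
gripper_force: 0.6
```

Call:
carry_out([
  {"wx":0,"wy":0,"wz":0,"dx":0,"dy":0,"dz":2,"claw":255},
  {"wx":0,"wy":0,"wz":0,"dx":0,"dy":0,"dz":2,"claw":255},
  {"wx":0,"wy":0,"wz":0,"dx":0,"dy":0,"dz":0,"claw":255},
])

```text
time: 17.0
eef_pos: [0.4944, 0.2647, 0.079]
tool_rot: [-160.0, 0.0, 0.0]
wrist_force: [0.6, 0.1, -0.5]
gripper_width: -0.002
gripper_force: 0.0
```

Call:
carry_out([
  {"wx":0,"wy":0,"wz":0,"dx":0,"dy":0,"dz":2,"claw":255},
  {"wx":0,"wy":0,"wz":0,"dx":0,"dy":0,"dz":0,"claw":255},
])

```text
time: 17.2
eef_pos: [0.4946, 0.2654, 0.0772]
tool_rot: [-160.0, 0.0, 0.0]
wrist_force: [0.4, -0.4, 0.0]
gripper_width: 0.001
gripper_force: 0.0
```

Call:
carry_out([
  {"wx":0,"wy":0,"wz":0,"dx":0,"dy":0,"dz":1.5,"claw":255},
  {"wx":0,"wy":0,"wz":0,"dx":0,"dy":0,"dz":0,"claw":255},
])

```text
time: 17.4
eef_pos: [0.4946, 0.2656, 0.0769]
tool_rot: [-160.0, -0.0, 0.1]
wrist_force: [-2.3, -5.0, 9.2]
gripper_width: 0.001
gripper_force: 4.9
```

Hard stop reached. I'll back off along the tool axis and verify all three.

Call:
carry_out([
  {"wx":0,"wy":0,"wz":0,"dx":0,"dy":0,"dz":-15,"claw":255},
  {"wx":0,"wy":0,"wz":0,"dx":0,"dy":0,"dz":-30,"claw":255},
  {"wx":0,"wy":0,"wz":0,"dx":0,"dy":0,"dz":-30,"claw":255},
  {"wx":0,"wy":0,"wz":0,"dx":0,"dy":0,"dz":-30,"claw":255},
  {"wx":0,"wy":0,"wz":0,"dx":0,"dy":0,"dz":-30,"claw":255},
  {"wx":0,"wy":0,"wz":0,"dx":-40,"dy":0,"dz":0,"claw":255},
  {"wx":0,"wy":0,"wz":0,"dx":-20,"dy":0,"dz":0,"claw":255},
  {"wx":0,"wy":0,"wz":0,"dx":0,"dy":0,"dz":0,"claw":255},
  {"wx":0,"wy":0,"wz":0,"dx":0,"dy":0,"dz":0,"claw":255},
])

```text
time: 18.3
eef_pos: [0.435, 0.2197, 0.2032]
tool_rot: [-160.0, -0.1, 0.0]
wrist_force: [0.6, -0.8, -0.1]
gripper_width: 0.003
gripper_force: 0.0
```

```bash
python3 f.py
python3 - <<'E'
from h import *
look('top',['rocker_on_half','extractor_start_top','extractor_stop_top','power_strip'],'t2.png')
look('scene',['rocker_on_half','extractor_start_top','extractor_stop_top'])
E
```

```text
18.3 [0.43497839 0.21974219 0.20315323] [-1.59989465e+02 -8.16485045e-02  7.72020149e-03]
wrist sander_start_top 0.85 [328.7 111.7] [0.4947 0.2539 0.0949]
wrist sander_stop_top 0.9 [326.8  27.9] [0.5538 0.2509 0.1092]
normal [ 0.00386975 -0.34259122  0.9394766 ] 1796 button height 0.0026434008630404817
tip->button in tool [ 59.55334243   4.9512568  134.47104752] normal in tool [ 5.16237095e-03  4.29329638e-04 -9.99986583e-01]
top rocker_on_half 0.77 [411.4 159.6] [ 0.5916 -0.3154  0.0524]
top rocker_on_half 0.56 [199.  165.7] [0.5543 0.2546 0.1124]
top extractor_start_top 0.4 [298.3 200.4] [ 0.4716 -0.0069  0.064 ]
top extractor_start_top 0.37 [423.1 321.7] [ 0.1544 -0.3468  0.0705]
top extractor_start_top 0.36 [272.6 119.6] [0.6908 0.0682 0.0718]
top extractor_stop_top 0.64 [266.8  98.1] [0.7498 0.0855 0.0734]
top extractor_stop_top 0.5 [288.  186.5] [0.5075 0.0211 0.0786]
top extractor_stop_top 0.46 [417.9 303.3] [ 0.2028 -0.3322  0.0725]
top power_strip 0.55 [409.4 201.6] [ 0.4757 -0.3116  0.0479]
scene rocker_on_half 0.72 [214.7 203.2] [ 0.5954 -0.3154  0.0522]
scene extractor_start_top 0.52 [302.2 112.6] [ 0.1496 -0.3424  0.0696]
scene extractor_start_top 0.51 [332.5 224.7] [0.471  0.0023 0.0634]
scene extractor_start_top 0.5 [303.1 306.6] [0.6976 0.077  0.0698]
scene extractor_stop_top 0.61 [296.7 124. ] [ 0.2084 -0.3205  0.0701]
scene extractor_stop_top 0.5 [291.9 325.5] [0.7467 0.0837 0.0714]
scene extractor_stop_top 0.44 [329.8 236.7] [0.5137 0.0229 0.0778]
```

View pics/t2.png

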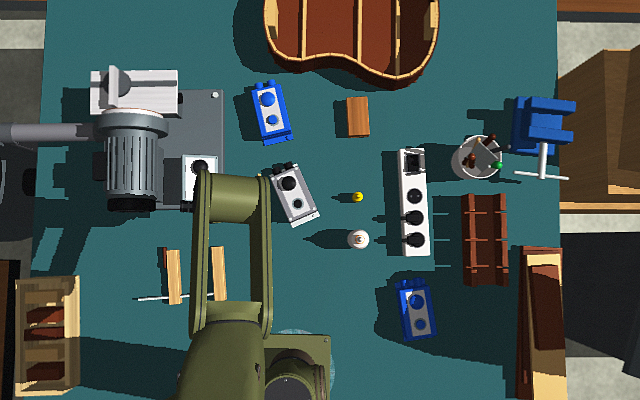

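All three are on: rocker at 0.052, starter START in and STOP out, sander START in and STOP out. The top view shows nothing else moved (strip at (413,202)).

```bash
python3 -c "
from cell import robot
print(robot.hand_in())"
```

```text
the job is handed in; nothing more can be done
None
```

I switched on the power strip, then the dust extractor, then the disc sander, each pushed to its hard stop. A final camera check showed all three still on and nothing else moved, and I handed the job in at about 18–19 s of the 58 s allowed; no verdict came back.

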